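# Hold a frosted glass cell in the light path

## Robot

A 6-joint arm with a two-finger parallel gripper is mounted at the origin on the work surface. World frame = base frame: x ahead of the robot, y to its left, z up, the work surface at z = 0. Lengths are in mm, angles in degrees, forces in N, time in s.
With the tool pointing down it reaches from about 350 to 850 mm from the base axis. Payload 8.1 kg.
Tool frame: the origin (TCP) lies midway between the tips of the shut fingers; the grasp point (between the pads) lies 19 mm behind it; z points along the fingers, y is the direction in which the jaws open and shut (so a half turn about z gives the same grasp; the last joint's range is limited). The gripper opens to 85 mm and grips with 20 to 120 N. Pads are 22 mm wide; open, the fingers measure 114 mm over their backs; the gripper's body (76 mm by 85 mm) begins 54 mm behind the grasp point. The pads swing forward as they close: fully open they stand 13 mm farther back than shut.
Start: joints at [69.993, 7.471, 85.268, -0, 87.261, -4.893], TCP at [156.428, 579.254, 231.292] pointing down, gripper open.
Joint ranges: [-169.43, 169.43], [-51.17, 129.36], [1.28, 143.12], [-76.62, 256.62], [0, 156.53], [-152.29, 152.29]. Speed limits (degrees/s): [136.94, 136.94, 159.86, 180, 180, 180].

## Interface

Orientations are given as [roll, pitch, yaw] about the fixed x, y, z axes, in that order (R = Rz(yaw) Ry(pitch) Rx(roll)).
In Python, from bench import telemetry, snapshot, camera_params, job gives the robot as it stands. The module is installed in compiled form; this text tells all that it offers.
- The arm moves only by the shell command python3 -m jog 'ROWS' [FORCE]. ROWS is JSON, a list that holds one entry, the list of rows, each a list of 7 numbers: the shift along the tool's x, y, z in units of 50 mm (1.0 is 50 mm), then the turn, a rotation vector about the tool's x, y, z in units of 2 pi rad (1.0 is 2 pi rad), then the opening, from 0 (shut) to 1 (fully open). In form: [[[dx, dy, dz, rx, ry, rz, claw], ...]]. A call has 1 to 12 rows; each row shifts and turns the commanded pose from where the row before left it, along the tool's axes as they then stand; what a row does not reach is not made up. A row lasts 1/8 s, in which the tool goes at most 62.5 mm and 10.7 degrees, less where a joint would pass 70% of its speed; a pose out of reach is approached as far as the arm can. A call with a number of a shift or a turn outside -1 to 1 is refused whole. A call with a gripper value outside its range is refused whole. The fingers move at their own pace and stop on an object; FORCE is the grip in N (left out, the last holds). Time passes only in rows, so rows that do not move let the fingers close. It gives the time, the measured TCP pose, the force and the opening at its end, in the units of the state.
- telemetry.sense(): the state, without advancing time (a new reading comes with each control period).
- snapshot(name): name is "scene" or "top" or "wrist"; returns (picture, depth): 384x512x3 uint8, red, green, blue; 384x512 float32, mm along the optical axis (not along the pixel's ray), 0 where there is no reading.
- camera_params(name): a dict with "K" (3x3 intrinsics, pixels), "D" ([k1, k2, p1, p2, k3] as OpenCV has them; the pictures are not rectified), "extrinsics" (4x4, takes a point from camera to world coordinates). Camera axes: x right, y down, z forward; pixel columns grow to the right and rows downward; lengths in mm; the calibration is good to about 2 mm. A picture is of the moment at which its call begins: read the wrist's pose just before it. camera_params takes no time and is no camera call; for the wrist camera it gives the pose at the moment of the call.
- job.hand_in(): hands the job in, once; it reports no verdict.
The state is a dict: "time": time; "joint_pos": joint angles; "qd": joint speeds; "joint_efforts": joint torques, N m; "tool_pos": TCP position; "tcp_rot": TCP orientation; "ft_force": force on the tool from outside, world axes, zero at the start; "wrist_torque": the same for the moment, N m; "finger_gap": finger opening in mm.
Only numpy, scipy, OpenCV 4.12 (cv2) and the standard library are available. Lean on these libraries where they do the work, as an engineer would, in place of code of your own. Each camera call takes 0.05 s, during which the arm holds its last target. There are 200 camera calls.

## Task

Swing both flaps of the small carton outward until they stand well past upright, then take the square glass cell out, gripping it by its two frosted faces only and never touching its clear glass. Hold it upright and still in the light path, centred midway between the lamp and the detector with its middle at the height of their lenses and its clear faces square to them, and finish while still holding it there, with the cell touching nothing but the gripper. Leave the round lens barrel in the carton, and the tape roll, the small box and the cordless drill where they are.

Things in the scene. Friction and masses are not known exactly. Their poses are not given: they have to be found in the camera images.
- carton: Cardboard carton, fixed, 170 (x) x 156 (y) x 90 mm high without flaps, walls and floor 4 mm. Origin: centre of underside. Inside, a dark foam tray (top 29 mm above the table) has two pockets 48 mm square, 15 mm deep, at 38 mm either side of the middle in y: the cell stands in one, the barrel in the other, undersides 14 mm above the table. Flaps hinge on the +y and -y walls.
- flap_left (a joint): Angle (rad) of the flap on the +y wall: 0 closed (level over the contents), 1.57 upright, stop at 2.9 (folded out). 164 mm along the hinge, 50 mm from hinge to free edge, 3 mm thick; hinge line at y = +78 mm, 90 mm high in the carton's frame, along its x. Starts ajar by 0.4 to 0.8; a stiff crease (0.02 N m) keeps it where it is left.
- flap_right (a joint): The same for the flap on the -y wall (hinge line at y = -78 mm): 0 closed, 1.57 upright, stop at 2.9. The flaps do not meet: between their free edges, across the carton's middle, is a gap of at least 56 mm.
- flap_left_edge (a point): Middle of the free edge of the +y flap, in the middle of its thickness.
- flap_right_edge (a point): Middle of the free edge of the -y flap, in the middle of its thickness.
- cell: Upright square glass block 32 x 32 x 70 mm high, about 150 g. Origin: centre of underside, z up. Faces +y and -y are frosted (opaque white plates 30 mm wide, full height): grip these, 32 mm apart. Faces +x and -x (32 mm apart, 1 mm proud of the plates) and the top are clear glass, not to be touched. In the carton its y axis lies along the carton's x, turned by up to 0.25 rad.
- cell_glass: The clear glass of the same cell (32 mm along x, 26 mm along y, 70 mm high, same origin and axes as the cell).
- cell_mid (a point): Centre of the glass cell, 35 mm above its underside; axes of the cell.
- bench: Light bench, fixed: aluminium rail 300 (x) x 40 x 20 mm high with a black 56 mm wide housing on a post at each end, tops at 135 mm (143 mm on the lamp's fins); lamp at +x, detector at -x. Origin: centre of underside. The beam runs along its x axis, 105 mm up, between two round lens mounts (36 mm diameter) whose faces are 150 mm apart.
- beam_mid (a point): Middle of the light path, on the lens axis midway between lamp and detector, 105 mm above the table; x along the beam, z up.
- barrel: Round black lens barrel, 38 mm diameter, 42 mm high, standing in the carton's other pocket; leave it. Origin: centre of its underside.
- tape_roll: White tape roll lying flat, 100 mm diameter, 25 mm high; leave it. Origin: centre of its underside.
- small_box: Closed small cardboard box, 90 x 120 x 45 mm high; leave it. Origin: centre of its underside.
- drill: Cordless drill standing on its battery, about 160 mm long and 190 mm high; leave it. Origin: centre of its underside.
There are look-alikes about, which are no part of the job. Leave any purple look-alike of the carton alone.

How it is judged (in metres and radians):
On the way, in this order (a step that is already met when the one before it is completed fails the run):
1. both flaps are swung outward past 1.9 rad (109 degrees) (value of joint each of flap_left, flap_right above 1.9 rad), for 0.2 s.
2. the cell is lifted clear of the carton in the gripper (z of cell in the frame of carton above 0.093 m and contact force between the fingers and cell above 1 N and contact force between cell and carton below 0.05 N), for 0.2 s.
At the end, for the whole second after the job is handed in: The cell is held in the gripper, its centre within 7 mm of the lens axis sideways, within 10 mm in height and within 25 mm of midway along the beam, its clear faces square to the beam within 0.15 rad, upright within 0.12 rad, still, touching neither bench nor carton; both flaps still past 1.9 rad (all of step 1 and x of cell_mid in the frame of beam_mid between -0.025 and 0.025 m and y of cell_mid in the frame of beam_mid between -0.007 and 0.007 m and z of cell_mid in the frame of beam_mid between -0.01 and 0.01 m and angle between the x axis of cell and the x axis of bench, either way round below 0.15 rad and angle between cell's own z axis and vertical below 0.12 rad and contact force between the fingers and cell above 1 N and contact force between the fingers and cell_glass below 0.3 N and linear speed of cell below 0.02 m/s and contact force between cell and bench below 0.05 N and contact force between cell and carton below 0.05 N); the arm keeps its last pose, push and grip.
It fails at once if the clear glass is touched by the fingers (contact force between the fingers and cell_glass above 0.5 N).
It fails at once if the cell is tipped over (angle between cell's own z axis and vertical above 0.7 rad).
It fails at once if the lens barrel is lifted out or tipped (distance of barrel from where it was at the start of the episode above 0.02 m or angle between barrel's own z axis and vertical above 0.4 rad).
It fails at once if a bystander is disturbed (distance of any of tape_roll, small_box, drill from where it was at the start of the episode above 0.03 m).
It also fails if it takes over 64 s, if anything falls off the work surface, if the arm or the gripper's body presses on something with over 40 N, if the wrist force passes 120 N, or if a joint passes its speed limit or range.

## Working session

There is one attempt and no reset: what is moved stays moved. The work goes in short steps, Python scripts to look and compute and a shell command to move; the robot and the scene stay as the last step left them, time stands still between calls to the robot, and variables do not carry over. Pictures are saved under pics/ and viewed, about 8 in all and at most 12, crops included, and the job is handed in when it is done.

```bash
mkdir -p pics; ls
cat > h.py <<'E'
import numpy as np, cv2
from bench import telemetry, snapshot, camera_params, job
def snap(n):
    p=camera_params(n); im,d=snapshot(n)
    return im,d,p
def cloud(d,p):
    h,w=d.shape
    uv=np.stack(np.meshgrid(np.arange(w),np.arange(h)),-1).reshape(-1,1,2).astype(np.float64)
    n=cv2.undistortPoints(uv,np.array(p["K"]),np.array(p["D"])).reshape(h,w,2)
    P=np.concatenate([n*d[...,None],d[...,None]],-1)
    E=np.array(p["extrinsics"]); W=P@E[:3,:3].T+E[:3,3]
    W[d<=0]=np.nan
    return W
E
python3 - <<'E'
from h import *
print(telemetry.sense())
for n in("top","scene"):
    im,d,p=snap(n); np.savez(n+'.npz',im=im,d=d,W=cloud(d,p))
    print(n,np.round(p["extrinsics"],2).tolist(),np.round(p["K"],1).tolist())
    cv2.imwrite(f'pics/{n}0.png',cv2.resize(im[...,::-1],(800,600)))
E
```

```text
pics
{'time': 0.0, 'joint_pos': array([ 6.99935082e+01,  7.51483374e+00,  8.53319996e+01, -7.31819545e-04,
        8.72626622e+01, -4.89314921e+00]), 'qd': array([ 0.0873461 , -0.02180449,  0.02400566,  0.01810911, -0.02439937,
       -0.07288257]), 'joint_efforts': array([-3.52562629e-04, -5.69413805e+01, -5.00544655e+01, -1.36702374e-04,
        1.48719270e-02, -6.67389054e-05]), 'tool_pos': array([156.22319404, 578.70702408, 230.2212414 ]), 'tcp_rot': array([-1.79890841e+02, -8.61146991e-03,  1.64886685e+02]), 'ft_force': array([ 0.18426212, -0.51347049, -0.39859054]), 'wrist_torque': array([-0.00695471,  0.04612857, -0.01614397]), 'finger_gap': 85.17588525614438}
top [[-0.01, -1.0, 0.06, 487.94], [-1.0, 0.01, 0.02, 17.77], [-0.02, -0.06, -1.0, 1411.34], [0.0, 0.0, 0.0, 1.0]] [[354.4, 0.0, 253.5], [0.0, 354.4, 194.8], [0.0, 0.0, 1.0]]
scene [[-0.77, 0.49, -0.42, 1230.4], [0.64, 0.58, -0.5, 840.8], [-0.0, -0.65, -0.76, 1347.29], [0.0, 0.0, 0.0, 1.0]] [[436.9, 0.0, 255.9], [0.0, 436.9, 197.8], [0.0, 0.0, 1.0]]
```

View pics/top0.png

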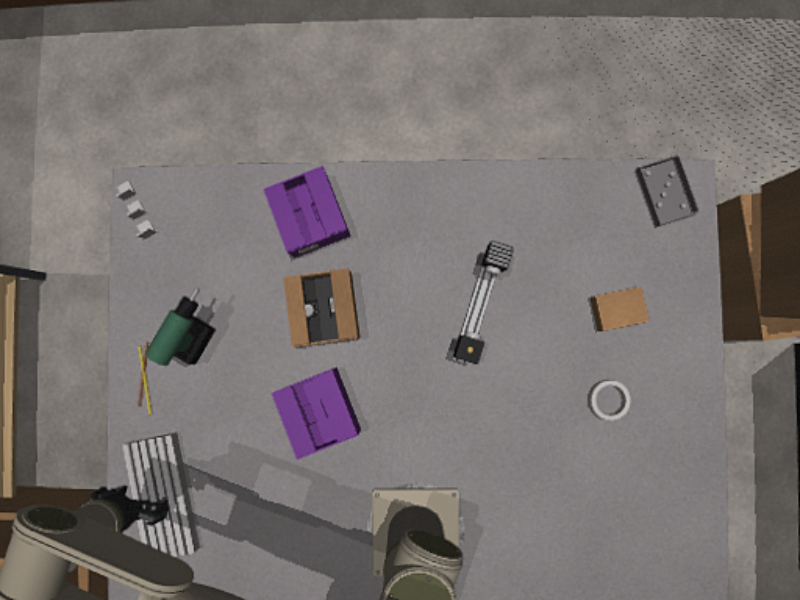

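View pics/scene0.png

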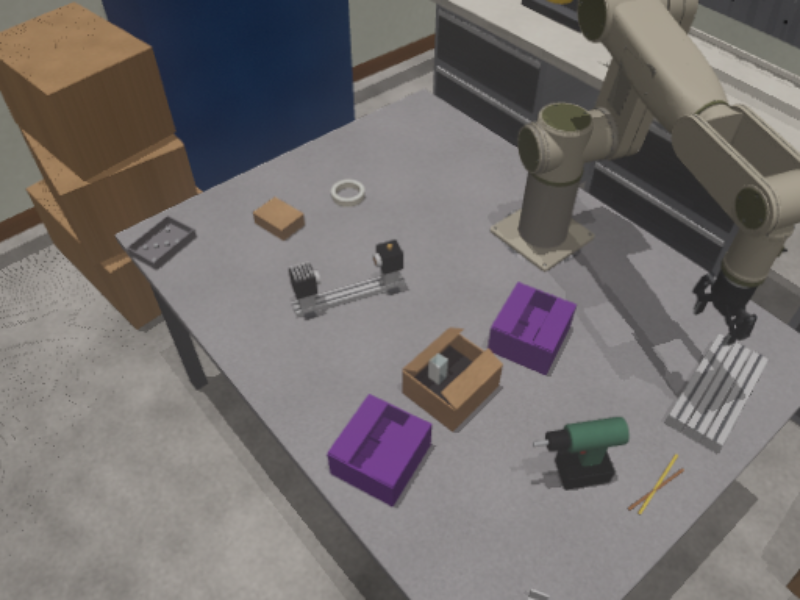

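The top view shows the orange carton at about (321,307), with the barrel at (308,310) and the cell at (333,305). The bench runs from the lamp fins at (497,255) to the detector at (467,348). The scene view confirms the cell stands in the −y pocket, with a purple carton on each side. Next I'll measure these.

```bash
cat > m.py <<'E'
from h import *
z=np.load('top.npz'); im,W=z['im'],z['W']
hsv=cv2.cvtColor(im,cv2.COLOR_RGB2HSV)
# carton region
r=np.zeros(im.shape[:2],bool); r[165:228,175:236]=True
org=r&(hsv[...,0]>4)&(hsv[...,0]<20)&(hsv[...,1]>90)
P=W[org]; print('orange',len(P),np.nanmin(P,0),np.nanmax(P,0), np.nanmean(P,0))
c=np.nanmean(P,0)
for s in (1,-1):
    F=W[org&(W[...,2]>94)&(s*(W[...,1]-c[1])>20)]
    # RANSAC-ish plane z=a x+b y+c
    for _ in range(5):
        A=np.c_[F[:,:2],np.ones(len(F))]; k=np.linalg.lstsq(A,F[:,2],rcond=None)[0]
        e=abs(A@k-F[:,2]); F=F[e<max(2,2*np.median(e))]
    g=np.hypot(*k[:2]); nrm=k[:2]/g
    print(s,len(F),'angle',np.arctan(g),'dir yaw',np.degrees(np.arctan2(*nrm[::-1])),'rect',cv2.minAreaRect(F[:,:2].astype(np.float32)),F.min(0),F.max(0))
    # hinge point at z=90 along center
    m=F[:,:2].mean(0); print(' hinge pt',m-nrm*(F[:,2].mean()-91)/g)
# cell & barrel tops
ins=r&~org&(abs(W[...,0]-c[0])<70)&(abs(W[...,1]-c[1])<80)
for nm,lo,hi in(('cell',75,92),('barrel',48,62)):
    Q=W[ins&(W[...,2]>lo)&(W[...,2]<hi)]; print(nm,len(Q),np.median(Q,0),cv2.minAreaRect(Q[:,:2].astype(np.float32)))
# bench
b=np.zeros_like(r); b[150:240,280:335]=True
T=W[b&(W[...,2]>125)&(W[...,2]<150)]
hi=T[T[:,0]>T[:,0].mean()]; lo=T[T[:,0]<T[:,0].mean()]
for Q in(hi,lo): print('bench top',len(Q),Q.mean(0),cv2.minAreaRect(Q[:,:2].astype(np.float32)))
R=W[b&(W[...,2]>12)&(W[...,2]<26)]; print('rail',len(R),cv2.minAreaRect(R[:,:2].astype(np.float32)))
cr=im[140:245,165:345]; cv2.imwrite('pics/crop1.png',cv2.resize(cr[...,::-1],None,fx=4.4,fy=4.4,interpolation=cv2.INTER_CUBIC))
E
python3 m.py
```

```text
orange 1162 [472.23750494 137.81478887  -2.39223115] [654.28757993 311.36167376 126.79030206] [564.64881582 218.7528678   99.57854749]
1 288 angle 0.4082929445454827 dir yaw -82.3401665488375 rect ((556.7611083984375, 280.853759765625), (160.74163818359375, 44.60891342163086), 7.4114990234375) [476.08130904 250.44933723  94.92789079] [638.8246074  310.39534056 115.49196903]
 hinge pt [551.60767552 312.20152864]
-1 285 angle 0.6016979184646944 dir yaw 96.85266485334785 rect ((571.7860107421875, 167.8363494873047), (162.18960571289062, 40.91204071044922), 7.338325500488281) [489.9233506  141.4222696   94.02883637] [654.28757993 197.30736659 123.13898257]
 hinge pt [572.17953617 142.95219701]
cell 20 [572.77954794 198.81963202  84.45532925] ((571.00439453125, 199.20240783691406), (8.459421157836914, 26.357078552246094), 89.36430358886719)
barrel 34 [559.74835748 259.20267658  56.08509925] ((552.3024291992188, 235.39340209960938), (75.0291748046875, 25.40521812438965), 76.23609924316406)
bench top 247 [ 678.82569337 -196.64109148  136.5878249 ] ((676.0116577148438, -196.1883544921875), (56.31047058105469, 66.99589538574219), 69.87161254882812)
bench top 244 [ 461.83852244 -124.49293311  134.97373509] ((464.3334045410156, -126.2098617553711), (56.19471740722656, 60.4791374206543), 70.93650817871094)
rail 435 ((545.7002563476562, -152.45970153808594), (40.50718307495117, 245.0935821533203), 71.33539581298828)
```

View pics/crop1.png

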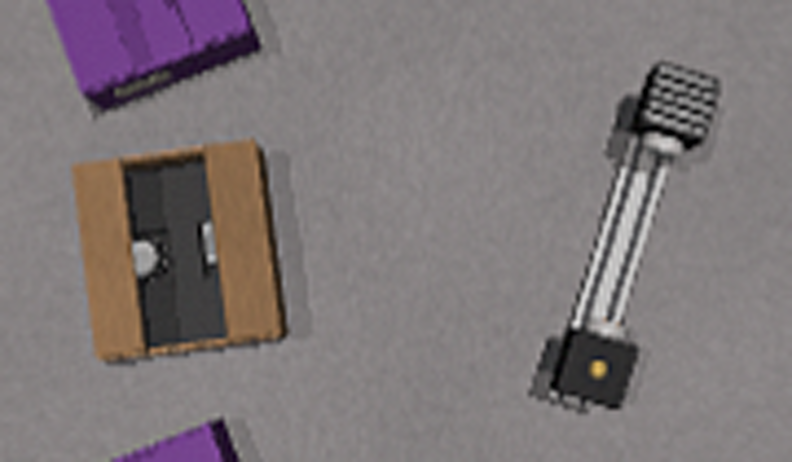

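The crop shows the left flap only slightly raised and the right one a bit more. The cell peeks out at (210,245), beside the right flap. Carton centre is about (564,225) with yaw 7.4°. The flap rectangles (161 × 42–45 mm) match the given sizes, and the bench yaw is about −18.6°. I'll turn to yaw 97.4°, shut the fingers and fly to above the carton's middle.

```bash
python3 -m jog '[[[0,0,0,0,0,0.0268,0],[0,0,0,0,0,0.0268,0],[0,0,0,0,0,0.0268,0],[0,0,0,0,0,0.0268,0],[0,0,0,0,0,0.0268,0],[0,0,0,0,0,0.0268,0],[0,0,0,0,0,0.0268,0]]]' ; python3 -m jog '[[[-0.734,0.652,0,0,0,0,0],[-0.734,0.652,0,0,0,0,0],[-0.734,0.652,0,0,0,0,0],[-0.734,0.652,0,0,0,0,0],[-0.734,0.652,0,0,0,0,0],[-0.734,0.652,0,0,0,0,0],[-0.734,0.652,0,0,0,0,0],[-0.734,0.652,0,0,0,0,0],[-0.734,0.652,0,0,0,0,0],[-0.734,0.652,0,0,0,0,0],[-0.734,0.652,0,0,0,0,0],[0,0,0,0,0,0,0]]]'
```

```text
time: 0.98
tool_pos: [156.3, 578.9, 230.7]
tcp_rot: [-180.0, 0.1, 97.0]
ft_force: [1.0, 0.6, -0.8]
finger_gap: 0.1
time: 2.48
tool_pos: [565.5, 221.8, 230.3]
tcp_rot: [-179.9, 0.1, 97.1]
ft_force: [-0.3, 0.6, -1.4]
finger_gap: 0.1
```

```bash
cat > w.py <<'E'
import sys
from h import *
im,d,p=snap("wrist"); n=sys.argv[1]
np.savez('wrist.npz',im=im,d=d,W=cloud(d,p)); print(np.round(p["extrinsics"],2).tolist(), telemetry.sense()['tool_pos'])
cv2.imwrite(f'pics/{n}.png',im[...,::-1])
E
python3 w.py w1
```

```text
[[0.99, 0.12, 0.04, 556.44], [0.12, -0.94, -0.3, 300.06], [-0.0, 0.31, -0.95, 372.28], [0.0, 0.0, 0.0, 1.0]] [564.24595952 223.32636084 230.37455815]
```

View pics/w1.png

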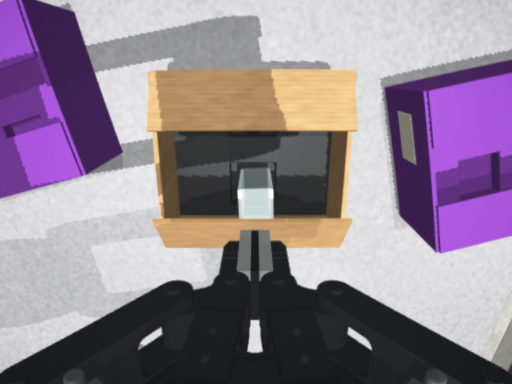

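The wrist view shows the far (−y) flap at rows 70–130, the near (+y) flap at rows 220–248 and the cell at (256,190). The shut fingers sit over the gap, so I'll descend and sweep left.

```bash
python3 -m jog '[[[0,0,0.85,0,0,0,0],[0,0,0.85,0,0,0,0],[0,0,0.85,0,0,0,0],[0,0,0,0,0,0,0],[0.28,0,0,0,0,0,0],[0.28,0,0,0,0,0,0],[0.28,0,0,0,0,0,0],[0.28,0,0,0,0,0,0],[0.28,0,0,0,0,0,0],[0.28,0,0,0,0,0,0],[0.28,0,0,0,0,0,0],[0,0,0,0,0,0,0]]]'; python3 -m jog '[[[-0.65,0,0,0,0,0,0],[-0.65,0,0,0,0,0,0],[-0.65,0,0,0,0,0,0],[0,0,0,0,0,0,0],[-0.28,0,0,0,0,0,0],[-0.28,0,0,0,0,0,0],[-0.28,0,0,0,0,0,0],[-0.28,0,0,0,0,0,0],[-0.28,0,0,0,0,0,0],[-0.28,0,0,0,0,0,0],[-0.28,0,0,0,0,0,0],[0,0,0,0,0,0,0]]]'
```

```text
time: 4.03
tool_pos: [550.5, 323.5, 103.5]
tcp_rot: [-180.0, -0.0, 97.5]
ft_force: [0.5, 0.3, -0.4]
finger_gap: -0.3
time: 5.52
tool_pos: [576.4, 126.7, 103.7]
tcp_rot: [-180.0, 0.0, 97.3]
ft_force: [-0.1, -0.3, 0.4]
finger_gap: 0.2
```

```bash
python3 -m jog '[[[0.4,0,0,0,0,0,0],[0,0,-1,0,0,0,0],[0,0,-1,0,0,0,0.5],[0.4,0,-1,0,0,0,1],[0.43,0,-0.2,0,0,0,1],[0,0,0,0,0,0,1],[0,0,0,0,0,0,1]]]' 25; python3 w.py w2
```

```text
time: 6.4
tool_pos: [567.4, 189.5, 261.8]
tcp_rot: [-179.8, 0.0, 97.4]
ft_force: [-0.3, -0.2, -0.5]
finger_gap: 85.2
[[0.99, 0.12, 0.04, 558.22], [0.13, -0.94, -0.3, 267.65], [-0.0, 0.31, -0.95, 403.86], [0.0, 0.0, 0.0, 1.0]] [567.39121354 189.02110214 261.67471594]
```

View pics/w2.png

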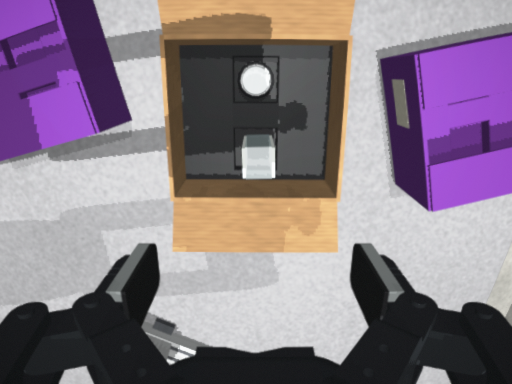

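The image shows both flaps laid out flat. The barrel is at (256,80) in the +y pocket and the cell at (258,157) in the −y pocket, with nothing touching. Now I'll measure the cell's top and the flap angles.

Run:
```python
from h import *
z=np.load('wrist.npz'); im,W=z['im'],z['W']
r=np.zeros(im.shape[:2],bool); r[120:190,225:290]=True
T=r&(abs(W[...,2]-84)<6)
Q=W[T]; v,u=np.where(T); print('top',len(Q),Q.mean(0),np.median(Q[:,2]),'px',u.min(),u.max(),v.min(),v.max())
print(cv2.minAreaRect(Q[:,:2].astype(np.float32)))
S=W[r&(W[...,2]>40)&(W[...,2]<78)]; print('side',len(S),cv2.minAreaRect(S[:,:2].astype(np.float32)))
for y in range(130,186,6): print(y,np.round(W[y,236:284:6,2]).tolist())
# walls rim
hsv=cv2.cvtColor(im,cv2.COLOR_RGB2HSV); org=(hsv[...,0]>4)&(hsv[...,0]<20)&(hsv[...,1]>90)
R=W[org&(abs(W[...,2]-90)<4)]; print('rim',len(R),cv2.minAreaRect(R[:,:2].astype(np.float32)))
for s in(1,-1):
    F=W[org&(s*(W[...,1]-225)>85)&(W[...,2]>20)]; k=np.linalg.lstsq(np.c_[F[:,:2],np.ones(len(F))],F[:,2],rcond=None)[0]
    print('flap',s,len(F),np.pi-np.arctan(np.hypot(*k[:2])),k[1],F[:,2].min(),F[:,2].max())
cv2.imwrite('pics/c2.png',cv2.resize(im[105:200,205:310,::-1],None,fx=6,fy=6,interpolation=cv2.INTER_CUBIC))
```

```text
top 1025 [571.12859347 186.60183726  83.25597963] 83.33461164980446 px 242 274 146 177
((571.0158081054688, 185.9297637939453), (31.528942108154297, 31.054088592529297), 7.9590349197387695)
side 737 ((571.55029296875, 176.5768280029297), (72.21533966064453, 50.375587463378906), 7.201399803161621)
130 [14.0, 13.0, 14.0, 13.0, 14.0, 13.0, 13.0, 29.0]
136 [14.0, 14.0, 21.0, 22.0, 24.0, 25.0, 15.0, 28.0]
142 [13.0, 13.0, 58.0, 59.0, 59.0, 59.0, 55.0, 29.0]
148 [13.0, 82.0, 83.0, 84.0, 83.0, 83.0, 84.0, 28.0]
154 [13.0, 84.0, 82.0, 84.0, 83.0, 82.0, 84.0, 28.0]
160 [13.0, 83.0, 82.0, 85.0, 83.0, 84.0, 84.0, 28.0]
166 [16.0, 15.0, 83.0, 83.0, 84.0, 83.0, 83.0, 29.0]
172 [29.0, 28.0, 83.0, 85.0, 84.0, 83.0, 83.0, 29.0]
178 [29.0, 28.0, 29.0, 28.0, 28.0, 28.0, 28.0, 27.0]
184 [48.0, 48.0, 48.0, 48.0, 49.0, 48.0, 49.0, 47.0]
rim 7632 ((563.22314453125, 225.70822143554688), (169.44874572753906, 186.80279541015625), 7.084617614746094)
flap 1 4641 2.733797180070383 0.4285789535047127 88.12089623888647 102.65903887589116
flap -1 6843 2.718096781770179 -0.4474140421055738 87.97382739758473 111.20025010086084
```

View pics/c2.png

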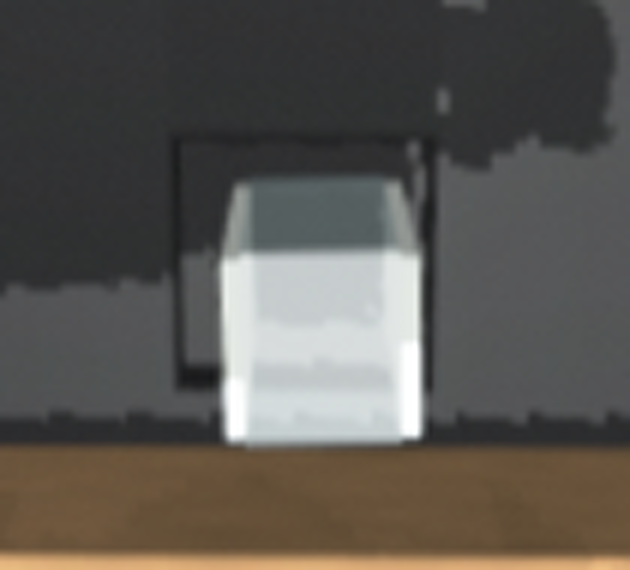

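Cell top is 31.5 × 31 mm at (571.1, 186.5), z 83.3 (expected 84), yaw about 8.2°. Both flaps are at about 2.73 rad, and the frosted faces lie along carton x as expected. I'll align and descend without closing, then check.

```bash
python3 -m jog '[[[-0.066,0.066,0,0,0,0,1],[0,0,0,0,0,-0.0022,1],[0,0,0.8,0,0,0,1],[0,0,0.8,0,0,0,1],[0,0,0.8,0,0,0,1],[0,0,0.6,0,0,0,1],[0,0,0.6,0,0,0,1],[0,0,0.44,0,0,0,1],[0,0,0.44,0,0,0,1],[0,0,0,0,0,0,1],[0,0,0,0,0,0,1]]]' 30; python3 w.py w3
```

```text
time: 7.82
tool_pos: [572.6, 186.1, 40.6]
tcp_rot: [180.0, -0.0, 98.1]
ft_force: [0.3, 1.0, 0.1]
finger_gap: 85.4
[[0.99, 0.13, 0.04, 561.95], [0.14, -0.94, -0.3, 263.95], [-0.0, 0.31, -0.95, 182.67], [0.0, 0.0, 0.0, 1.0]] [572.98272639 186.24497034  41.12280506]
```

View pics/w3.png

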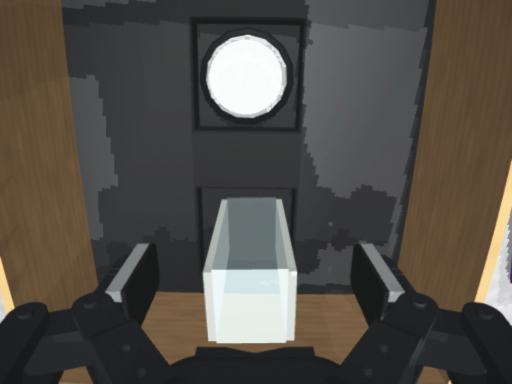

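The fingers stand either side of the cell, whose top is at rows 268–340 and columns 207–296. It is centred between the pads (columns 155–355), so I'll close and lift slightly.

```bash
python3 -m jog '[[[0,0,0,0,0,0,0.5],[0,0,0,0,0,0,0.3],[0,0,0,0,0,0,0.3],[0,0,0,0,0,0,0.2],[0,0,0,0,0,0,0.2],[0,0,0,0,0,0,0.2],[0,0,0,0,0,0,0.2]]]' 30; python3 -m jog '[[[0,0,-0.2,0,0,0,0.2],[0,0,-0.4,0,0,0,0.2],[0,0,0,0,0,0,0.2]]]'
```

```text
time: 8.75
tool_pos: [572.3, 186.3, 40.2]
tcp_rot: [180.0, -0.0, 98.1]
ft_force: [-0.1, 0.5, 5.7]
finger_gap: 31.6
time: 9.12
tool_pos: [574.0, 186.6, 72.8]
tcp_rot: [179.7, -0.0, 98.1]
ft_force: [1.3, -0.4, -1.3]
finger_gap: 31.8
```

Grip holds at 31.7 mm (expected 32). I'll lift clear, then turn to the bench heading.

```bash
python3 -m jog '[[[0,0,-0.5,0,0,0,0.2],[0,0,-0.6,0,0,0,0.2],[0,0,-0.6,0,0,0,0.2],[0,0,-0.6,0,0,0,0.2],[0,0,-0.4,0,0,0,0.2],[0,0,0,0,0,0,0.2],[0,0,0,0,0,0,0.2],[0,0,0,0,0,0,0.2]]]'; python3 -m jog '[[[0,0,0,0,0,-0.0251,0.2],[0,0,0,0,0,-0.0251,0.2],[0,0,0,0,0,-0.0251,0.2],[0,0,0,0,0,-0.0251,0.2],[0,0,0,0,0,-0.0251,0.2],[0,0,0,0,0,-0.0251,0.2],[0,0,0,0,0,-0.0251,0.2],[0,0,0,0,0,0,0.2]]]'
python3 - <<'E'
from h import *
im,d,p=snap("top"); np.savez('top.npz',im=im,d=d,W=cloud(d,p)); W=cloud(d,p)
b=np.zeros(d.shape,bool); b[150:240,280:335]=True
# lamp/detector from known-height tops only
for nm,lo,hi,sel in(('lamp',139,147,W[...,0]>600),('det',131,139,W[...,0]<530)):
    Q=W[b&sel&(W[...,2]>lo)&(W[...,2]<hi)]; print(nm,len(Q),Q.mean(0),cv2.minAreaRect(Q[:,:2].astype(np.float32)))
E
```

```text
time: 10.12
tool_pos: [571.1, 186.0, 202.8]
tcp_rot: [-179.8, 0.0, 98.1]
ft_force: [0.4, 0.0, -1.8]
finger_gap: 31.5
time: 11.12
tool_pos: [571.5, 186.1, 203.6]
tcp_rot: [-179.9, -0.1, 161.3]
ft_force: [0.8, 0.4, -2.1]
finger_gap: 31.7
lamp 83 [ 679.82403906 -197.95211774  142.12042135] ((679.2955932617188, -197.1129150390625), (49.36316680908203, 55.127384185791016), 71.00267791748047)
det 203 [ 461.64794055 -123.84751384  134.66805081] ((461.67547607421875, -124.97402954101562), (55.77701950073242, 54.61415481567383), 71.14358520507812)
```

```bash
python3 -m jog '[[[-0.2765,-0.8225,0,0,0,0,0.2],[-0.2765,-0.8225,0,0,0,0,0.2],[-0.2765,-0.8225,0,0,0,0,0.2],[-0.2765,-0.8225,0,0,0,0,0.2],[-0.2765,-0.8225,0,0,0,0,0.2],[-0.2765,-0.8225,0,0,0,0,0.2],[-0.2765,-0.8225,0,0,0,0,0.2],[-0.2765,-0.8225,0,0,0,0,0.2],[0,0,0,0,0,0,0.2],[0,0,0,0,0,0,0.2]]]'; python3 w.py w4
```

```text
time: 12.42
tool_pos: [571.7, -160.6, 204.4]
tcp_rot: [180.0, -0.0, 161.2]
ft_force: [0.8, 0.1, -0.9]
finger_gap: 31.7
[[0.32, 0.9, 0.29, 498.23], [0.95, -0.31, -0.1, -135.12], [0.0, 0.3, -0.95, 346.46], [0.0, 0.0, 0.0, 1.0]] [ 571.78104171 -160.09173337  204.49725168]
```

View pics/w4.png

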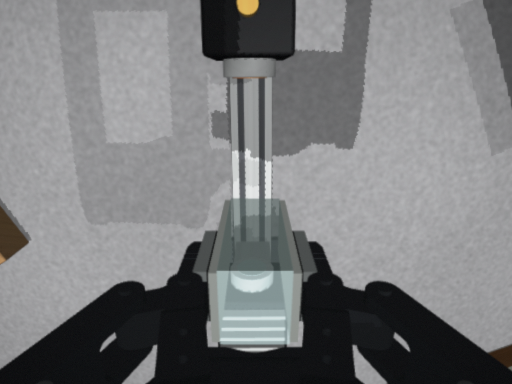

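The cell is held upright between the pads (top at rows 268–345, columns 210–300). The rail runs straight under it at column ~252, and the detector housing is at the top, column ~249. Next I'll measure the cell against the bench axis in this same view.

Run:
```python
from h import *
z=np.load('wrist.npz'); im,W=z['im'],z['W']
th=np.radians(-18.6); c=np.array([570.6,-161.]); R=np.array([[np.cos(th),np.sin(th)],[-np.sin(th),np.cos(th)]])
L=np.dstack([(W[...,:2]-c)@R.T,W[...,2:]])   # bench-ish frame
v,u=np.mgrid[:384,:512]
rail=(abs(L[...,2]-20)<5)&(abs(L[...,1])<40)&(v<195)
mid=[];
for r in range(80,195,4):
    q=L[r][rail[r]]
    if len(q)>20: mid.append((q[:,0].mean(),(q[:,1].min()+q[:,1].max())/2,np.ptp(q[:,1])))
m=np.array(mid); k=np.polyfit(m[:,0],m[:,1],1); print('rail slope deg',np.degrees(np.arctan(k[0])),'y at0',k[1],'width',m[:,2].mean(),m[:,0].min(),m[:,0].max())
h=(abs(L[...,2]-135)<4)&(v<70); q=L[h]; print('det top',len(q),q.min(0),q.max(0),(q.min(0)+q.max(0))/2)
ln=(v<80)&(v>45)&(L[...,2]>95)&(L[...,2]<128)&(u>215)&(u<285); q=L[ln]; print('lens',len(q),np.percentile(q,[2,98],axis=0), 'y mid',(np.percentile(q[:,1],2)+np.percentile(q[:,1],98))/2)
for lo,hi in((215,235),(235,265),(265,345)):
    C=(v>lo)&(v<hi)&(u>205)&(u<303)&(L[...,2]>150)
    if C.sum(): print(lo,C.sum(),np.percentile(L[C],[1,50,99],axis=0).round(1).tolist())
C=(v>268)&(v<342)&(u>212)&(u<298); zt=np.median(L[C][:,2]); q=L[C&(abs(L[...,2]-zt)<4)]
print('cell top z',zt,len(q),cv2.minAreaRect(q[:,:2].astype(np.float32)))
```

```text
rail slope deg 0.44972618795131014 y at0 -1.9841970820334522 width 39.14726054105692 -72.65554868568866 38.27478815291622
det top 5011 [-120.30436626  -30.58010128  131.01979667] [-88.0662201   25.56717824 138.53758156] [-104.18529318   -2.50646152  134.77868911]
lens 1134 [[-88.01450018 -19.7323267  106.97458055]
 [-75.8296685   15.61803912 125.90488973]] y mid -2.057143790586246
215 1472 [[-14.7, -19.3, 200.8], [-14.1, 1.0, 211.4], [-9.6, 21.3, 220.8]]
235 2800 [[-14.7, -18.5, 215.0], [-13.9, 1.0, 232.6], [-9.5, 20.4, 243.7]]
265 7306 [[-14.3, -16.2, 241.6], [-0.4, 1.0, 247.4], [17.4, 18.3, 248.8]]
cell top z nan 0 ((0.0, 0.0), (0.0, 0.0), 0.0)
```

In this view the lens, rail and detector all lie at sideways −2.0 to −2.5 mm, while the cell is at +1.0. I'll shift −3 mm sideways and lower 108 mm.

```bash
python3 -m jog '[[[0,-0.06,0,0,0,-0.001,0.2],[0,0,0.4,0,0,0,0.2],[0,0,0.5,0,0,0,0.2],[0,0,0.5,0,0,0,0.2],[0,0,0.4,0,0,0,0.2],[0,0,0.26,0,0,0,0.2],[0,0,0.1,0,0,0,0.2],[0,0,0,0,0,0,0.2],[0,0,0,0,0,0,0.2]]]'; python3 w.py w5
python3 - <<'E'
from h import *
th=np.radians(-18.3); c=np.array([570.6,-161.]); R=np.array([[np.cos(th),np.sin(th)],[-np.sin(th),np.cos(th)]])
def loc(W): return np.dstack([(W[...,:2]-c)@R.T,W[...,2:]])
L=loc(np.load('wrist.npz')['W']); v,u=np.mgrid[:384,:512]
q=L[(v<200)&(abs(L[...,1])<45)&(L[...,0]<-60)&(abs(L[...,2]-135)<5)]; 
if len(q): print('det top y',np.percentile(q[:,1],[1,99]),'z',np.median(q[:,2]))
q=L[(v<230)&(L[...,0]<-60)&(L[...,0]>-90)&(L[...,2]>95)&(L[...,2]<126)&(abs(L[...,1])<25)]; print('lens',len(q),np.percentile(q,[2,98],axis=0).round(1).tolist() if len(q) else '')
q=L[(v>200)&(u>205)&(u<303)&(abs(L[...,2]-140)<8)&(abs(L[...,0])<25)]; print('celltop',len(q),np.percentile(q,[2,50,98],axis=0).round(1).tolist(),cv2.minAreaRect(q[:,:2].astype(np.float32)))
im,d,p=snap("scene"); S=loc(cloud(d,p)); cv2.imwrite('pics/s5.png',cv2.resize(im[100:260,130:370,::-1],None,fx=3.3,fy=3.3,interpolation=cv2.INTER_CUBIC))
im,d,p=snap("top"); W=cloud(d,p)
hsv=cv2.cvtColor(im,cv2.COLOR_RGB2HSV); org=(hsv[...,0]>4)&(hsv[...,0]<20)&(hsv[...,1]>90)
cc=(W[...,:2]-np.array([563.6,225.5])); t=np.radians(7.3); yy=-cc[...,0]*np.sin(t)+cc[...,1]*np.cos(t); xx=cc[...,0]*np.cos(t)+cc[...,1]*np.sin(t)
for s in(1,-1):
    m=org&(abs(xx)<78)&(s*yy>82)&(s*yy<125)&(W[...,2]>80); k=np.polyfit(s*yy[m],W[m][:,2],1); print('flap',s,m.sum(),np.pi-np.arctan(k[0]))
print(telemetry.sense())
E
```

```text
time: 13.6
tool_pos: [571.7, -164.1, 97.9]
tcp_rot: [-180.0, 0.1, 161.8]
ft_force: [0.4, -0.2, -1.1]
finger_gap: 31.6
[[0.31, 0.9, 0.29, 497.67], [0.95, -0.3, -0.1, -139.02], [-0.0, 0.31, -0.95, 239.81], [0.0, 0.0, 0.0, 1.0]] [ 571.64063393 -164.04566047   97.93025387]
det top y [-28.58243314  24.94962394] z 134.2013630157531
lens 4077 [[-87.9, -21.3, 105.3], [-75.9, 19.8, 124.3]]
celltop 8039 [[-13.4, -19.1, 133.2], [-1.0, -2.3, 140.9], [17.8, 13.7, 142.1]] ((2.96964168548584, -2.1843185424804688), (33.9847412109375, 35.57814407348633), 0.2456779181957245)
flap 1 511 2.7262319093073413
flap -1 447 2.699651773622731
{'time': 13.75, 'joint_pos': array([-2.09522287e+01,  1.23079755e+01,  9.41954478e+01, -1.36028509e-03,
        7.34146111e+01, -9.27025734e+01]), 'qd': array([ 0.01932185,  0.14695039,  0.24976598,  0.03400412, -0.0512946 ,
        0.03455245]), 'joint_efforts': array([ 4.36532922e-03, -5.88505554e+01, -4.75544465e+01, -2.85486195e-06,
       -8.60442873e-03,  2.85487131e-04]), 'tool_pos': array([ 571.44596745, -163.9948641 ,   97.64890219]), 'tcp_rot': array([-1.79994832e+02,  8.18129730e-02,  1.61750736e+02]), 'ft_force': array([-0.13708916,  0.68173129, -1.59352851]), 'wrist_torque': array([ 0.02204879, -0.03244731, -0.01541491]), 'finger_gap': 31.589554512935255}
```

View pics/w5.png

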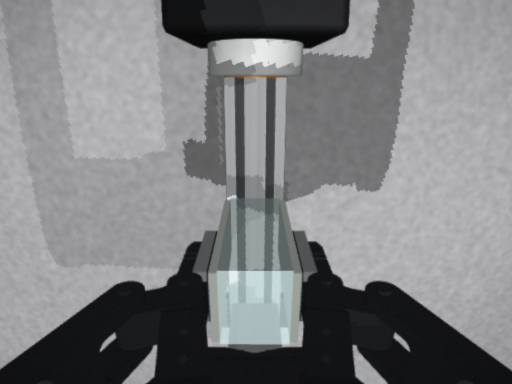

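View pics/s5.png

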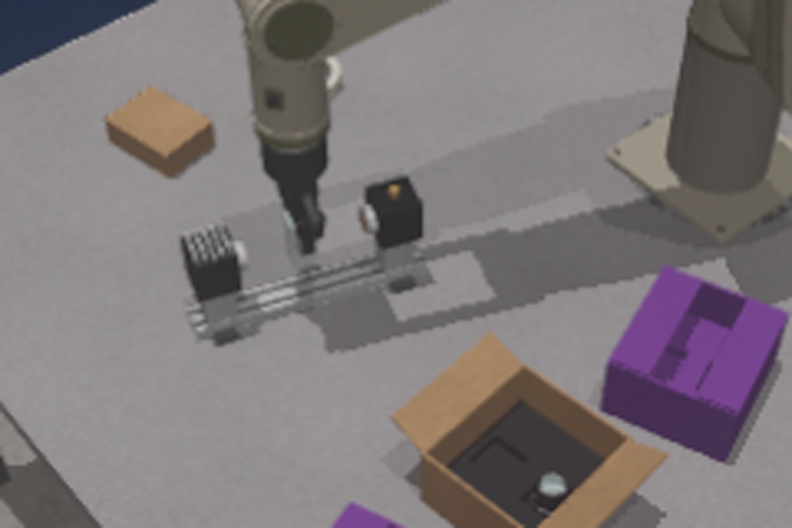

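In the wrist view the cell sits squarely over the rail. It is about 1 mm off the lens centre sideways, 2 mm along the beam and 1 mm high, and the carton shows both flaps open with the barrel still in place. I'll make a tiny nudge, settle and hand in.

```bash
python3 -m jog '[[[0,0.02,0.01,0,0,0,0.2],[0,0,0,0,0,0,0.2],[0,0,0,0,0,0,0.2],[0,0,0,0,0,0,0.2],[0,0,0,0,0,0,0.2]]]' && python3 -c "
from bench import job; print(job.hand_in())"
```

```text
time: 14.38
tool_pos: [571.2, -162.8, 96.3]
tcp_rot: [180.0, -0.0, 161.7]
ft_force: [0.8, 0.3, -1.8]
finger_gap: 31.9
the job is handed in; nothing more can be done
None
```

I opened both flaps, gripped the cell by its frosted faces, lifted it out and handed in at about 14 s with it held in the light path. No verdict was reported.

- **Flaps:** they measured about 2.73 and 2.70 rad in the last top view, well past the 1.9 rad needed.
- **Cell position:** in the last wrist view it was about 1 mm sideways off the lens axis (0.5 to 2 mm depending on the reference), 2 mm along the beam and 1 mm high. It was square and upright within about 1°.
- **Final nudge:** after that view I moved it 1 mm sideways and 0.5 mm down. The arm's readings agreed, but I took no new picture.
- **Grip:** it held steady at 31.6–31.9 mm opening, against the cell's 32 mm.
- **Other objects:** I saw the barrel still in the carton and came near no bystanders, but I did not re-measure the bystanders' positions.

**Disagreement:** the top camera placed the bench axis about 2 mm sideways from where the wrist camera did. I relied on the wrist camera because it sees the cell and lens together; either reading is inside the 7 mm tolerance.

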